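# Fit the lamp carriage on the bent rail

## Task

Pick up the lamp carriage, thread its bore onto the free end of the bent rod that goes round the stone specimen, slide it round the bend, turning it to follow the rod, and push it past the spring latch until it is fully home and latched at the stop collar; then let go. Do it by feel and gently: never push it with more than about 20 N. Leave the specimen, the jar and the spare objective where they are.

Things in the scene. Friction and masses are not known exactly. Their poses are not given: they have to be found in the camera images.
- carriage: Loose lamp carriage, about 260 g, standing on the bench: black lamp head (44 mm round, 53 mm high), 16 mm square neck, level aluminium hub with a through bore along its own x, square grip stem on top; 142 mm high. Origin: centre of the underside; z up. A half turn about z changes nothing.
- bore (a point): Centre of the hub's bore, 75 mm above the carriage's underside (axes as the carriage). Hub 32 mm long along x, 24 mm thick, with a 15 mm bore open at both ends (1.5 mm play all round on the rod) and round its middle one disc flange 40 mm in diameter, 4 mm thick, which passes the latch.
- stem (a point): Grip point on the carriage's black stem, 120 mm above its underside and 45 mm above the bore centre. The stem is 22 x 22 mm, faces square to the carriage's x and y, from 86 to 142 mm above the underside; the disc flange below it reaches up to 95 mm.
- rail: Fixed ochre board 300 x 280 x 10 mm with a rigid, level steel rod 12 mm thick, centre line 150 mm above the bench. Origin: centre of the bend, bench level. Rod in this frame (mm): free nose at (-120, -74), straight along +y to (-120, 0), bent 90 degrees on a radius of 120 about the origin to (0, 120), then straight along +x to a stop collar with its face at x = 66.
- rod_tip (a point): The very end of the rod's free nose, on its centre line (axes as the rail: the carriage goes on along +y). The nose tapers from 12 mm to 4 mm in diameter over the last 28 mm.
- rod_middle (a point): Middle of the bend on the rod's centre line, (-85, 85, 150) mm in the rail frame; the rod here runs along (1, 1, 0) of the rail frame.
- rod_home (a point): Where the bore centre is when the carriage is home, its hub end (16 mm ahead) at the face of the rigid stop collar (28 mm round): (50, 120, 150) mm in the rail frame, rod along the rail's x. Behind the collar is a pillar, x 80 to 112 mm, 164 mm high; outside the rod (+y) a bracket for the latch, x 39 to 112, y 136 to 170, 158 mm high.
- specimen: Bystander: block 100 x 88 x 42 mm with a dark stone face, pale sides and pink top, standing loose on the board inside the bend. Origin: centre of its underside.
- jar: Bystander: amber glass jar, 56 mm in diameter, 85 mm high. Origin: centre of its underside.
- objective: Bystander: black spare microscope objective standing up, 42 mm in diameter, 60 mm high. Origin: centre of its underside.
- latch (a joint): Brass spring tooth outside the rod, level with it, sloped towards the coming carriage and square behind. The disc flange pushes it back over the last 10 mm of travel, harder and harder (12 to 17 N along the rod near the end), until it snaps out behind the disc in the last 2 mm. Metres: 0 = fully out (before, and again when latched), up to 0.006 while pushed back.
Things that resemble listed ones, but are neither listed nor needed, are in the scene too. Several things look just like the carriage: the one meant starts farthest from the robot's base.

How it is judged:
On the way, in this order (a step that is already met when the one before it is completed fails the run):
1. the carriage is threaded on the straight free end of the rod (y of bore in the frame of rail between -0.058 and 0 m and x of bore in the frame of rail between -0.125 and -0.115 m and z of bore in the frame of rail between 0.144 and 0.156 m), for 0.05 s.
2. the carriage passes the middle of the bend, turned to follow the rod (distance between bore and rod_middle below 0.012 m and angle between the x axis of carriage and the x axis of rail, either way round between 0.5 and 1.07 rad), for 0.05 s.
At the end, for the whole second after the job is handed in: The carriage sits at rest on the rod, released, its hub within 1.5 mm of the stop collar and its bore centre within 6 mm of the home point, turned to within 0.2 rad of the rod and within 0.35 rad of upright, the latch tooth sprung out behind its disc (less than 2 mm pushed in) (x of bore in the frame of rail between 0.0485 and 0.053 m and distance between bore and rod_home below 0.006 m and angle between the x axis of carriage and the x axis of rail, either way round below 0.2 rad and angle between carriage's own z axis and vertical below 0.35 rad and linear speed of carriage below 0.02 m/s and value of joint latch below 0.002 m); the robot touches nothing.
It fails at once if the carriage is forced on the rod, latch or stop (its contact forces add up to more than 50 N, as when it is pushed against the stop with 25 to 30 N) (contact force between carriage and rail above 50 N).
It fails at once if the robot itself presses on the rod, board or bracket (more than 25 N) (contact force between any of the arm, the fingers and rail above 25 N).
It fails at once if the specimen is moved by more than 15 mm (distance of specimen from where it was at the start of the episode above 0.015 m).
It fails at once if the jar is moved by more than 15 mm (distance of jar from where it was at the start of the episode above 0.015 m).
It fails at once if the spare objective is moved by more than 15 mm (distance of objective from where it was at the start of the episode above 0.015 m).
It also fails if it takes over 72 s, if anything falls off the work surface, if the arm or the gripper's body presses on something with over 40 N, if the wrist force passes 120 N, or if a joint passes its speed limit or range.

## Robot

A 6-joint arm with a two-finger parallel gripper is mounted at the origin on the work surface. World frame = base frame: x ahead of the robot, y to its left, z up, the work surface at z = 0. Lengths are in m, angles in rad, forces in N, time in s.
With the tool pointing down it reaches from about 0.3 to 0.875 m from the base axis. Payload 6.4 kg.
Tool frame: the origin (TCP) lies on the mounting face of the last link; the fingertips stand 173 mm ahead of it and the grasp point (between the pads) lies 155 mm ahead of it (ctrl.tip_reach is the distance from the TCP to the fingertips, in m); z points along the fingers, y is the line along which they close (so a half turn about z gives the same grasp; the last joint's range is limited). The gripper opens to 85 mm and grips with 20 to 120 N. Pads are 22 mm wide; open, the fingers measure 114 mm over their backs; the gripper's body (76 mm by 85 mm) begins 54 mm behind the grasp point. The pads swing forward as they close: fully open they stand 13 mm farther back than shut.
Start: joints at [-1.518, 0.181, 1.607, -0, 1.354, -0.206], TCP at [0.147, -0.556, 0.405] pointing down, gripper open.
Joint ranges: [-2.99, 2.99], [-0.89, 2.07], [0.3, 2.58], [-1.14, 4.28], [0, 2.63], [-3.12, 3.12]. Speed limits (rad/s): [2.57, 2.57, 3.01, 3.14, 3.14, 3.14].

## Interface

Orientations are given as a unit quaternion [w, x, y, z].
In Python, from bench import ctrl gives the robot as it stands.
- The arm moves only by the shell command python3 -m pendant 'ROWS'. ROWS is JSON, a list that holds one entry, the list of rows, each a list of 7 numbers: the opening, from 0 (shut) to 1 (fully open), then the shift along the tool's x, y, z in mm, then the turn, a rotation vector about the tool's x, y, z in rad. A call has 1 to 5 rows; each row is the pose to reach, as a shift and turn from the pose commanded when the call began, along the tool's axes at that moment; what a row does not reach only later rows make up. A row lasts 1/12 s, in which the tool goes at most 41.7 mm and 7.16 degrees, less where a joint would pass 70% of its speed; a pose out of reach is approached as far as the arm can. A call with a gripper value outside its range is refused whole. The fingers move at their own pace and stop on an object; the grip force is fixed at half the most. Time passes only in rows, so rows that repeat a pose let the fingers close. It gives the time, the measured TCP pose, the force, the opening and the grip force at its end, in the units of the state.
- ctrl.get_obs(): the state, without advancing time (a new reading comes with each control period).
- ctrl.camera(name): name is "scene" or "top" or "wrist"; returns the picture (480x640x3 uint8, red, green, blue); there is no depth.
- ctrl.camera_params(name): a dict with "mtx" (3x3 intrinsics, pixels), "world_from_camera" (4x4, takes a point from camera to world coordinates); the wrist camera has in their place "tool_from_camera" (4x4, takes a point from camera to tool coordinates, whose origin is the TCP and whose axes are the flange's). Camera axes: x right, y down, z forward; pixel columns grow to the right and rows downward; lengths in m; the calibration is good to about 2 mm. A picture is of the moment at which its call begins: read the wrist's pose just before it. camera_params takes no time and is no camera call.
- ctrl.hand_in(): hands the job in; it is judged then, once.
Trained networks look in the newest picture that a camera, given by its name, has taken for a name from the list of things; names that differ only in an ending like _2 or _b are one class to them, and where a whole thing is asked for, a point or a joint stands for the part that bears it (a point fixed in the world has none). Each returns a list of dicts, best first, with "confidence" (0 to 1); they miss things now and then, are a little off and sometimes report something else, mostly with a low value. They report only what shows in the picture. A call takes as long as a camera call. They do not tell look-alikes from the thing itself.
- ctrl.boxes_of(camera, name): "point" ([column, row] as shares, 0 to 1, of the picture: columns of its width, rows of its height, amid what is visible of it).
The state is a dict: "time_s": time; "q": joint angles; "dq": joint speeds; "joint_efforts": joint torques, N m; "eef_pos": TCP position; "eef_rot": TCP orientation; "wrist_force": force on the tool from outside, world axes, zero at the start; "torque": the same for the moment, N m; "opening": opening from 0.0 (shut) to 1.0 (fully open); "grasp_force": force on a finger pad.
Only numpy, scipy, OpenCV 4.12 (cv2) and the standard library are available. Lean on these libraries where they do the work, as an engineer would, in place of code of your own. Each camera call takes 0.05 s, during which the arm holds its last target. There are 200 camera calls.

## Working session

There is one attempt and no reset: what is moved stays moved. The work goes in short steps, Python scripts to look and compute and a shell command to move; the robot and the scene stay as the last step left them, time stands still between calls to the robot, and variables do not carry over. Pictures are saved under pics/ and viewed, at most 13 in all, crops included, and the job is handed in when it is done.

```bash
ls; mkdir -p pics; python3 - <<'E'
from bench import ctrl
import cv2,numpy as np
np.set_printoptions(precision=4,suppress=True)
o=ctrl.get_obs(); print(o)
for c in("scene","top"):
    im=ctrl.camera(c); cv2.imwrite(f"pics/{c}0.png",im[:,:,::-1])
    p=ctrl.camera_params(c); print(c,p["mtx"],p["world_from_camera"])
    for n in("carriage","stem","rail","rod_tip","specimen","jar","objective","latch"):
        print(n,[(round(d["point"][0]*640,1),round(d["point"][1]*480,1),round(d["confidence"],2)) for d in ctrl.boxes_of(c,n)])
print(ctrl.camera_params("wrist"))
E
```

```text
pics
{'time_s': 0.0, 'q': array([-1.5183,  0.1816,  1.608 , -0.    ,  1.3538, -0.2063]), 'dq': array([-0.0025, -0.0008, -0.0006, -0.0012, -0.0003, -0.0005]), 'joint_efforts': array([ -0.0021, -44.488 , -35.1338,  -0.0006,   0.009 ,  -0.    ]), 'eef_pos': array([ 0.1472, -0.5556,  0.4038]), 'eef_rot': array([-0.0009,  0.9916,  0.1291,  0.0001]), 'wrist_force': array([ 0.3146, -0.8473, -0.5617]), 'torque': array([0.0251, 0.0072, 0.0647]), 'grasp_force': 0.0, 'opening': 1.0011842901023333}
scene [[617.1294   0.     324.0306]
 [  0.     617.1294 240.6609]
 [  0.       0.       1.    ]] [[-0.539   0.6166 -0.5738  1.2092]
 [ 0.8422  0.4028 -0.3583  0.4517]
 [ 0.0102 -0.6764 -0.7364  0.9884]
 [ 0.      0.      0.      1.    ]]
carriage [(240.3, 176.1, 0.75), (274.5, 174.0, 0.66), (263.6, 147.1, 0.57)]
stem [(222.2, 207.4, 0.87), (273.9, 179.3, 0.86), (242.9, 177.3, 0.75), (265.1, 145.7, 0.73)]
rail [(330.8, 291.2, 0.61)]
rod_tip [(330.7, 292.5, 0.95), (305.5, 276.8, 0.35)]
specimen [(302.8, 277.3, 0.94), (146.6, 280.4, 0.37), (486.7, 325.2, 0.28)]
jar [(486.4, 324.0, 0.78)]
objective [(145.
[... 346 characters left out ...]
9.3, 0.98), (460.3, 299.1, 0.78), (457.6, 337.3, 0.78), (444.5, 249.6, 0.77)]
stem [(458.2, 295.1, 0.94), (426.5, 311.5, 0.88), (455.3, 339.5, 0.65), (445.3, 250.6, 0.59)]
rail [(314.2, 245.8, 0.79)]
rod_tip [(313.5, 245.4, 0.82)]
specimen [(333.7, 229.5, 0.9), (314.9, 240.8, 0.3)]
jar [(177.5, 263.5, 0.78)]
objective [(439.9, 158.9, 0.91)]
latch [(267.6, 195.4, 0.57)]
{'mtx': array([[386.4239,   0.    , 314.1841],
       [  0.    , 386.4239, 236.724 ],
       [  0.    ,   0.    ,   1.    ]]), 'tool_from_camera': array([[-0.0012, -0.9564, -0.2921,  0.0756],
       [ 1.    , -0.0012, -0.0001, -0.0005],
       [-0.0002, -0.2921,  0.9564,  0.0307],
       [ 0.    ,  0.    ,  0.    ,  1.    ]])}
```

View pics/top0.png

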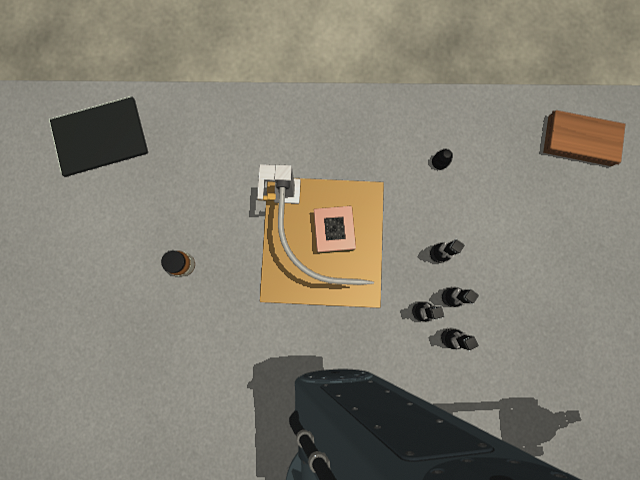

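View pics/scene0.png

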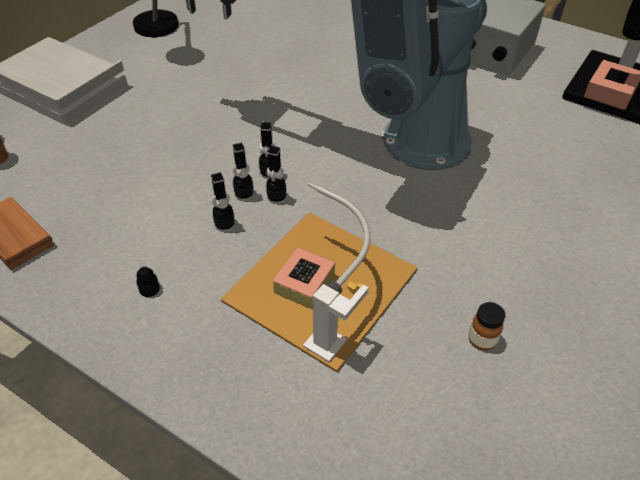

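The top view shows four carriages at (445,250), (459,297), (427,312) and (457,340). The rod runs from its tip at (373,283) round to the collar at (283,185). The carriage at (445,250) is highest in the picture, so it looks farthest from the base; in the scene view it is (222,207). I'll check this with numbers and a crop.

```bash
cat > h.py <<'E'
import numpy as np,cv2
from bench import ctrl
from scipy.spatial.transform import Rotation as R
from scipy.optimize import least_squares
np.set_printoptions(precision=4,suppress=True)
def pose():
    o=ctrl.get_obs();T=np.eye(4);T[:3,:3]=R.from_quat(np.roll(o["eef_rot"],-1)).as_matrix();T[:3,3]=o["eef_pos"];return T
def cam(c):
    p=ctrl.camera_params(c)
    return p["mtx"],(p["world_from_camera"] if c!="wrist" else pose()@p["tool_from_camera"])
def ray(K,T,uv):
    d=T[:3,:3]@np.linalg.solve(K,[uv[0],uv[1],1]);return T[:3,3],d/np.linalg.norm(d)
def tri(rs):
    A=sum(np.eye(3)-np.outer(d,d) for o,d in rs);b=sum((np.eye(3)-np.outer(d,d))@o for o,d in rs)
    X=np.linalg.solve(A,b);return X,max(np.linalg.norm((np.eye(3)-np.outer(d,d))@(X-o)) for o,d in rs)
def onz(r,z): o,d=r;return o+d*(z-o[2])/d[2]
def proj(K,T,P):
    P=np.atleast_2d(P);c=(P-T[:3,3])@T[:3,:3];q=c@K.T;return q[:,:2]/q[:,2:]
def rod(n=60,a=-.074,b=.066):
    L=[np.c_[np.full(15,-.12),np.linspace(a,0,15)]]
    t=np.linspace(0,np.pi/2,30);L.append(np.c_[-.12*np.cos(t),.12*np.sin(t)])
    L.append(np.c_[np.linspace(0,b,12),np.full(12,.12)]);return np.vstack(L)
def railpts(p,xy,z=.15):
    c,s=np.cos(p[2]),np.sin(p[2]);return np.c_[p[0]+c*xy[:,0]-s*xy[:,1],p[1]+s*xy[:,0]+c*xy[:,1],np.full(len(xy),z)]
E
python3 - <<'E'
from h import *
cs=cam("scene");ct=cam("top")
S=[(222.2,207.4),(273.9,179.3),(242.9,177.3),(265.1,145.7)]
Tt=[(458.2,295.1),(426.5,311.5),(455.3,339.5),(445.3,250.6)]
for s in S:
    for t in Tt:
        X,e=tri([ray(*cs,s),ray(*ct,t)])
        if e<.012: print(s,t,X,round(e,4),"r",np.hypot(*X[:2]))
print("tip",tri([ray(*cs,(311,186.5)),ray(*ct,(373,283))]))
im=cv2.imread("pics/top0.png");hsv=cv2.cvtColor(im,cv2.COLOR_BGR2HSV)
m=((hsv[:,:,1]<60)&(hsv[:,:,2]>95)).astype(float)
K,T=ct;xy=rod(a=-.07,b=.05);p=np.array([.42,.07,0.])
tip=onz(ray(K,T,(373,283)),.15);col=onz(ray(K,T,(283,187)),.15);print(tip,col)
# init from tip & collar
d=col-tip;v=np.array([.186,.194]);p[2]=np.arctan2(d[1],d[0])-np.arctan2(v[1],v[0])
q=railpts([0,0,p[2]],np.array([[-.12,-.074]]))[0];p[:2]=tip[:2]-q[:2];print(p)
for it in range(6):
    W=railpts(p,xy);uv=proj(K,T,W);tn=np.gradient(uv,axis=0);tn/=np.linalg.norm(tn,axis=1)[:,None];nn=np.c_[-tn[:,1],tn[:,0]]
    ks=np.arange(-7,7.1,.25);obs=[];ok=[]
    for u,n in zip(uv,nn):
        q=(u+ks[:,None]*n).astype(np.float32);w=cv2.remap(m,q[:,0],q[:,1],cv2.INTER_LINEAR).ravel()
        ok.append(4<w.sum()<45);obs.append(u+n*(w@ks)/max(w.sum(),.1))
    ok=np.array(ok);obs=np.array(obs)
    f=lambda p:np.r_[((proj(K,T,railpts(p,xy))-obs)*nn).sum(1)[ok]]
    r=least_squares(f,p,loss="soft_l1");p=r.x
print("rail",p,ok.sum(),np.abs(f(p)).mean(),"tip/home",railpts(p,np.array([[-.12,-.074],[.05,.12]])))
for n,c,uv,z in(("spec","top",(334,229),.052),("jar","top",(177,263),.085),("obj","top",(441,158),.06)):print(n,onz(ray(*cam(c),uv),z))
a=cv2.resize(im[225:365,390:500],None,fx=4,fy=4,interpolation=3);b=cv2.resize(im[160:310,250:395],None,fx=4,fy=4,interpolation=3)
for u in proj(K,T,railpts(p,rod())): cv2.circle(b,(int((u[0]-250)*4+2),int((u[1]-160)*4+2)),1,(0,0,255),-1)
cv2.imwrite("pics/a1.png",a);cv2.imwrite("pics/b1.png",b)
E
```

```text
(222.2, 207.4) (458.2, 295.1) [ 0.4255 -0.321  -0.0698] 0.0095 r 0.5330361464040752
(222.2, 207.4) (445.3, 250.6) [ 0.5173 -0.2448  0.0506] 0.0026 r 0.5722437201976335
(273.9, 179.3) (426.5, 311.5) [ 0.3825 -0.2006  0.0518] 0.0002 r 0.43189794251797664
(242.9, 177.3) (458.2, 295.1) [ 0.417  -0.2677  0.0525] 0.0043 r 0.4955153777318289
(265.1, 145.7) (455.3, 339.5) [ 0.3274 -0.2566  0.0849] 0.0058 r 0.415951229060251
tip (array([ 0.4386, -0.0672,  0.1406]), np.float64(0.003920437080442645))
[ 0.44   -0.0694  0.15  ] [0.6367 0.1145 0.15  ]
[ 0.5638 -0.0021 -0.0546]
rail [ 0.5645 -0.001  -0.038 ] 54 0.19102967624466619 tip/home [[ 0.4417 -0.0704  0.15  ]
 [ 0.619   0.117   0.15  ]]
spec [0.5659 0.0043 0.052 ]
jar [0.4831 0.3463 0.085 ]
obj [ 0.7325 -0.2422  0.06  ]
```

View pics/a1.png

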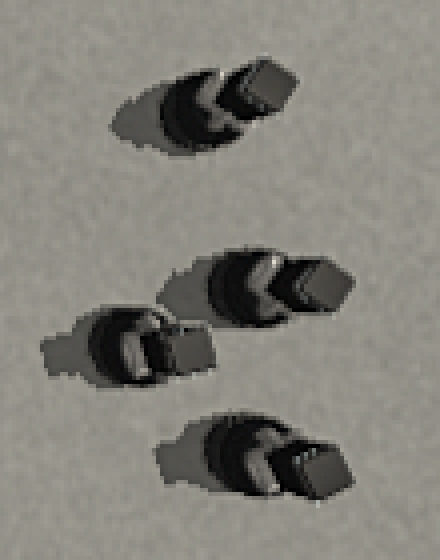

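View pics/b1.png

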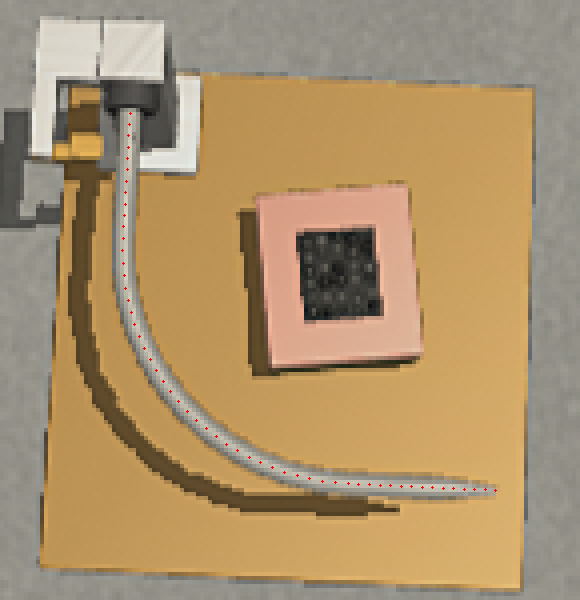

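The crop confirms the carriage meant. The four candidates in the top view are (445,250) r=0.57 m, (459,297) r≈0.50, (427,312) r≈0.43 and (456,340) r≈0.42. The first, topmost and on its own, is the farthest from the base. The rail fit also lies exactly on the rod, at (0.5645, -0.001) with yaw -0.038. Next I'll move over the carriage.

```bash
python3 -m pendant '[[[1,29,-14,0,0,0,0],[1,58,-27,0,0,0,0],[1,88,-41,0,0,0,0],[1,117,-55,0,0,0,0],[1,146,-68,0,0,0,0]]]'
python3 -m pendant '[[[1,29,-14,0,0,0,0],[1,58,-27,0,0,0,0],[1,88,-41,0,0,0,0],[1,117,-55,0,0,0,0],[1,146,-68,0,0,0,0]]]'
python3 -m pendant '[[[1,29,-14,0,0,0,0],[1,58,-27,0,0,0,0],[1,88,-41,0,0,0,0],[1,117,-55,0,0,0,0],[1,145,-68,0,0,0,0]]]'
python3 -m pendant '[[[1,0,0,0,0,0,0],[1,0,0,0,0,0,0]]]'
python3 - <<'E'
from h import *
K,T=cam("wrist");im=ctrl.camera("wrist");cv2.imwrite("pics/w1.png",im[:,:,::-1]);np.savez("w1.npz",K=K,T=T);print(pose(),T)
for n in("carriage","stem"):print(n,[(round(d["point"][0]*640,1),round(d["point"][1]*480,1),round(d["confidence"],2)) for d in ctrl.boxes_of("wrist",n)])
E
```

```text
time_s: 1.32
eef_pos: [0.2718, -0.4516, 0.4047]
eef_rot: [0.0, 0.992, 0.129, 0.0]
wrist_force: [0.5, -0.7, 0.9]
opening: 0.997
grasp_force: 0.0
time_s: 1.73
eef_pos: [0.3957, -0.3483, 0.4049]
eef_rot: [0.0, 0.992, 0.129, 0.0]
wrist_force: [0.3, -1.1, -0.7]
opening: 1.001
grasp_force: 0.0
time_s: 2.15
eef_pos: [0.5186, -0.2454, 0.4048]
eef_rot: [0.0, 0.992, 0.129, 0.0]
wrist_force: [0.3, 0.1, -0.3]
opening: 0.996
grasp_force: 0.0
time_s: 2.32
eef_pos: [0.5182, -0.2456, 0.4045]
eef_rot: [-0.0, 0.991, 0.131, -0.0]
wrist_force: [-0.4, -1.0, 0.9]
opening: 1.001
grasp_force: 0.0
[[ 0.9663  0.2575 -0.0007  0.5175]
 [ 0.2575 -0.9663 -0.0001 -0.2465]
 [-0.0007 -0.0001 -1.      0.4045]
 [ 0.      0.      0.      1.    ]] [[ 0.2579 -0.924  -0.2824  0.5911]
 [-0.9662 -0.2466 -0.0755 -0.2255]
 [ 0.0002  0.2923 -0.9563  0.3738]
 [ 0.      0.      0.      1.    ]]
carriage [(219.9, 343.4, 0.82), (311.9, 214.3, 0.71), (309.6, 332.3, 0.69)]
stem [(278.8, 393.8, 0.81), (310.5, 332.2, 0.78), (313.6, 215.4, 0.63), (219.6, 344.9, 0.58)]
```

View pics/w1.png

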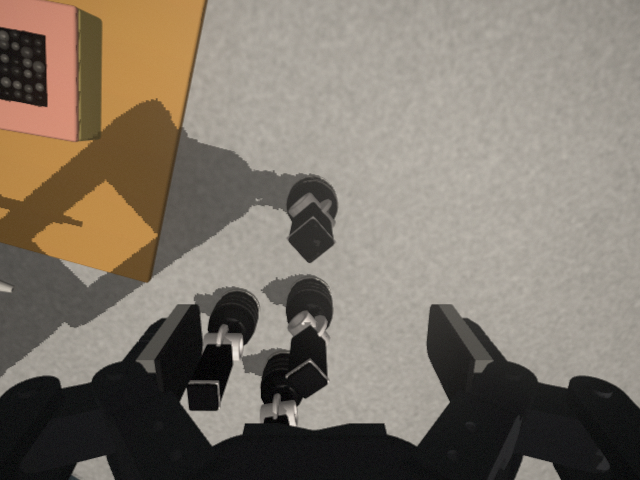

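The target carriage is at (312,220), with its stem top a diamond centred near (312,239). The other three are at (232,350), (309,335) and (280,390). I'll enlarge the target to read the bore direction.

```bash
python3 - <<'E'
from h import *
im=cv2.imread("pics/w1.png");c=cv2.resize(im[165:275,255:365],None,fx=5,fy=5,interpolation=cv2.INTER_CUBIC)
c=np.clip(c.astype(float)*1.8+20,0,255).astype(np.uint8);cv2.imwrite("pics/c1.png",c)
E
```

```text
(no output)
```

View pics/c1.png

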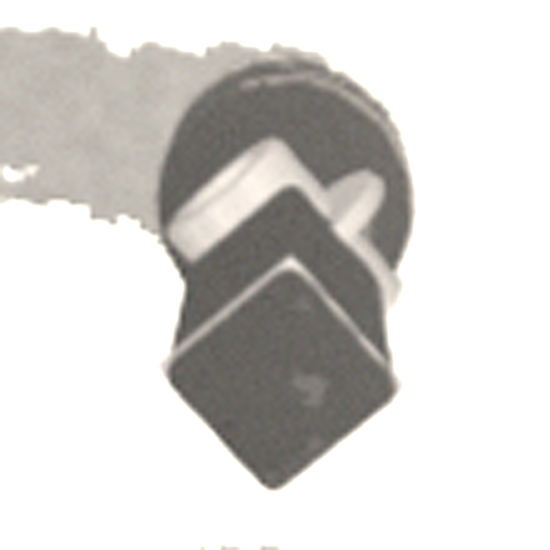

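The thin disc edge shows at crop (360,200), and the 24 mm wide hub end runs (170,230)–(275,140). So the bore runs from upper-left to lower-right in this picture, parallel to the stem-top edge (290,260)→(398,385).

```bash
python3 - <<'E'
from h import *
d=np.load("w1.npz");r=lambda u:onz(ray(d["K"],d["T"],u),.142)
t,ri,b,l=[r(u) for u in((313,217),(334.6,242),(309.4,262.6),(288,239))]
print((t+ri+b+l)/4,[np.linalg.norm(x)*1e3 for x in(ri-t,b-ri,l-b,t-l)])
B=(ri-t+b-l);A=(t-l+ri-b);y=lambda v:np.degrees(np.arctan2(v[1],v[0]));print("bore yaw",y(B),"A",y(A),"toolx yaw",y(pose()[:,0][:3]))
# height check: stem top centre with top cam
print(tri([ray(d["K"],d["T"],(311.3,240.2)),ray(*cam("top"),(457.5,245.8))]))
print(ctrl.get_obs()["q"])
E
```

```text
[ 0.5199 -0.2427  0.142 ] [np.float64(21.157912451028594), np.float64(21.10558633800423), np.float64(20.73607742903356), np.float64(21.20882942932117)]
bore yaw -124.96134765128132 A -33.46940533463728 toolx yaw 14.783841867470533
(array([ 0.5185, -0.2441,  0.1398]), np.float64(0.0015020227080168361))
[-0.6535  0.1765  1.6121 -0.0004  1.3532  0.6594]
```

```bash
python3 -m pendant '[[[1,1,-1,0,0,0,-0.12],[1,2,-2,0,0,0,-0.24],[1,2.8,-2.9,0,0,0,-0.36],[1,2.8,-2.9,0,0,0,-0.48],[1,2.8,-2.9,0,0,0,-0.6]]]'
python3 -m pendant '[[[1,0,0,15,0,0,-0.116],[1,0,0,40,0,0,-0.116],[1,0,0,65,0,0,-0.116],[1,0,0,85,0,0,-0.116],[1,0,0,87,0,0,-0.116]]]'
python3 - <<'E'
from h import *
print(pose(),ctrl.tip_reach)
K,T=cam("wrist");im=ctrl.camera("wrist");cv2.imwrite("pics/w2.png",im[:,:,::-1])
for n in("carriage","stem"):print(n,[(round(d["point"][0]*640,1),round(d["point"][1]*480,1),round(d["confidence"],2)) for d in ctrl.boxes_of("wrist",n)])
print(proj(K,T,np.array([[.5195,-.243,.142]])))
E
```

```text
time_s: 2.88
eef_pos: [0.5184, -0.2445, 0.4048]
eef_rot: [0.0, 0.908, 0.418, -0.0]
wrist_force: [0.2, 0.1, 0.8]
opening: 1.001
grasp_force: 0.0
time_s: 3.3
eef_pos: [0.5171, -0.2435, 0.3135]
eef_rot: [-0.003, 0.884, 0.467, -0.002]
wrist_force: [0.1, 0.2, -1.3]
opening: 0.998
grasp_force: 0.0
[[ 0.5632  0.8263 -0.0059  0.5171]
 [ 0.8263 -0.5632  0.0042 -0.2435]
 [ 0.0002 -0.0073 -1.      0.3135]
 [ 0.      0.      0.      1.    ]] 0.1734
carriage [(318.6, 259.4, 0.89), (221.7, 347.4, 0.77), (88.6, 308.3, 0.74), (90.2, 459.4, 0.58)]
stem [(318.0, 259.1, 0.96), (218.7, 347.5, 0.91), (90.6, 466.3, 0.62), (90.3, 310.7, 0.59)]
[[320.7695 309.8346]]
```

View pics/w2.png

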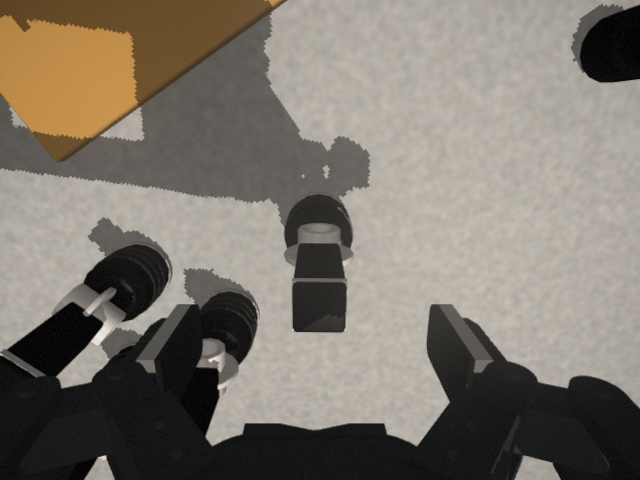

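The picture shows the stem square to the pads and centred, its top at (319,306), about 2 mm off along tool x. Next: descend and grip.

```bash
python3 -m pendant '[[[1,2,0,13,0,0,0],[1,2,0,27,0,0,0],[1,2,0,39,0,0,0],[1,2,0,39,0,0,0],[1,2,0,39,0,0,0]]]'
python3 -m pendant '[[[0,0,0,0,0,0,0],[0,0,0,0,0,0,0],[0,0,0,0,0,0,0],[0,0,0,0,0,0,0],[0,0,0,0,0,0,0]]]'
python3 -m pendant '[[[0,0,0,0,0,0,0],[0,0,0,0,0,0,0],[0,0,0,0,0,0,0]]]'
python3 -c "
from h import *
print(pose())"
```

```text
time_s: 3.87
eef_pos: [0.5204, -0.2415, 0.2782]
eef_rot: [-0.001, 0.884, 0.468, -0.0]
wrist_force: [0.4, -0.2, 0.7]
opening: 1.0
grasp_force: 0.0
time_s: 4.28
eef_pos: [0.5206, -0.2417, 0.2791]
eef_rot: [0.0, 0.884, 0.468, 0.0]
wrist_force: [-0.1, -0.4, -0.9]
opening: 0.296
grasp_force: 0.0
time_s: 4.53
eef_pos: [0.5206, -0.2417, 0.2792]
eef_rot: [0.0, 0.884, 0.468, 0.0]
wrist_force: [-2.2, 1.4, 4.5]
opening: 0.245
grasp_force: 59.3
[[ 0.5613  0.8276  0.0002  0.5206]
 [ 0.8276 -0.5613 -0.0002 -0.2417]
 [-0.      0.0003 -1.      0.2792]
 [ 0.      0.      0.      1.    ]]
```

```bash
python3 -m pendant '[[[0,0,0,-10,0,0,0],[0,0,0,-28,0,0,0],[0,0,0,-50,0,0,0],[0,0,0,-68,0,0,0],[0,0,0,-75,0,0,0]]]'
python3 -m pendant '[[[0,5,-10,0,0,0,-0.1],[0,14,-28,0,0,0,-0.22],[0,23,-47,0,0,0,-0.34],[0,31,-64,0,0,0,-0.46],[0,34,-71,0,0,0,-0.558]]]'
python3 -m pendant '[[[0,0,0,0,0,0,0],[0,0,0,0,0,0,0]]]'
python3 - <<'E'
from h import *
T=pose();print(T,ctrl.get_obs()["wrist_force"])
g=np.array([.4404,-.1054,.3542]);print("to go",T[:3,:3].T@(g-T[:3,3])*1e3)
K,C=cam("wrist");im=ctrl.camera("wrist");cv2.imwrite("pics/w3.png",im[:,:,::-1])
E
```

```text
time_s: 4.95
eef_pos: [0.5211, -0.242, 0.3567]
eef_rot: [0.002, 0.884, 0.468, 0.001]
wrist_force: [0.4, -0.4, -2.6]
opening: 0.247
grasp_force: 59.0
time_s: 5.37
eef_pos: [0.4794, -0.1716, 0.3525]
eef_rot: [-0.002, 0.718, 0.696, -0.0]
wrist_force: [0.6, -0.5, -2.1]
opening: 0.248
grasp_force: 59.4
time_s: 5.53
eef_pos: [0.4807, -0.1735, 0.3534]
eef_rot: [-0.0, 0.721, 0.693, -0.0]
wrist_force: [-0.2, -0.9, -2.4]
opening: 0.253
grasp_force: 59.3
[[ 0.0405  0.9992 -0.0001  0.4807]
 [ 0.9992 -0.0405 -0.0001 -0.1735]
 [-0.0001 -0.0001 -1.      0.3534]
 [ 0.      0.      0.      1.    ]] [-0.2055 -0.9109 -2.3943]
to go [ 66.3825 -43.0503  -0.7679]
```

View pics/w3.png

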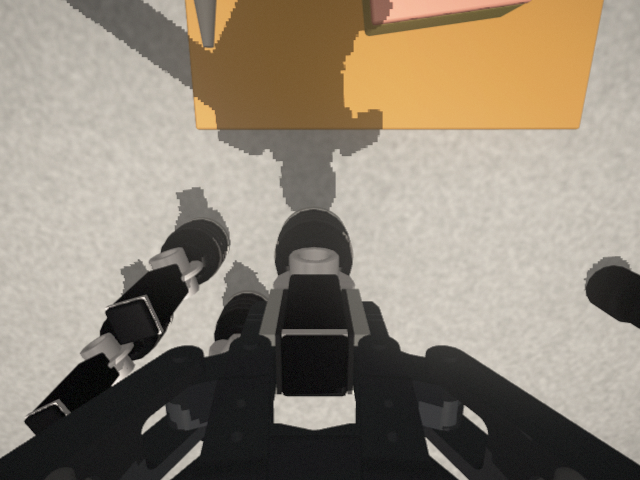

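The carriage hangs upright and its front bore opening shows at (315,255). The rod tip is at (208,46), and the board edge is level at row 128, so the yaw fits. Next: go to just before the tip and check the alignment.

```bash
python3 -m pendant '[[[0,8,-5,0,0,0,0],[0,24,-16,0,0,0,0],[0,42,-28,-1,0,0,0],[0,58,-38,-1,0,0,0],[0,66,-43,-1,0,0,0]]]'
python3 -m pendant '[[[0,0,0,0,0,0,0],[0,0,0,0,0,0,0]]]'
python3 - <<'E'
from h import *
T=pose();print(T,ctrl.get_obs()["wrist_force"])
K,C=cam("wrist");im=ctrl.camera("wrist");np.savez("w4.npz",K=K,T=C,P=T)
W=np.vstack([railpts([.5645,-.001,-.038],rod()[:30:3]),[T[:3,3]+T[:3,:3]@np.array([x,0,.204]) for x in(.016,.0)]])
uv=proj(K,C,W);print(uv)
im=im[:,:,::-1].copy();cv2.imwrite("pics/w4raw.png",im)
c=cv2.resize(im[0:380,180:460],None,fx=1.5,fy=1.5,interpolation=cv2.INTER_CUBIC);c=cv2.convertScaleAbs(c,alpha=1.3,beta=10)
for u in uv: cv2.circle(c,(int((u[0]-180)*1.5),int(u[1]*1.5)),1,(0,0,255),-1)
cv2.imwrite("pics/w4.png",c)
E
```

```text
time_s: 6.0
eef_pos: [0.4393, -0.1047, 0.3542]
eef_rot: [-0.001, 0.721, 0.693, -0.0]
wrist_force: [-0.6, 0.1, -2.8]
opening: 0.251
grasp_force: 59.3
time_s: 6.17
eef_pos: [0.4406, -0.1062, 0.355]
eef_rot: [0.001, 0.72, 0.693, 0.0]
wrist_force: [0.0, -0.0, -2.9]
opening: 0.251
grasp_force: 59.3
[[ 0.0382  0.9993  0.001   0.4406]
 [ 0.9993 -0.0382 -0.0008 -0.1062]
 [-0.0008  0.001  -1.      0.355 ]
 [ 0.      0.      0.      1.    ]] [ 0.0361 -0.002  -2.8862]
[[ 311.3573  207.842 ]
 [ 311.2346  173.2999]
 [ 311.1051  136.8548]
 [ 310.9683   98.3448]
 [ 310.8235   57.5895]
 [ 310.7221   29.0729]
 [ 314.5778  -26.3556]
 [ 327.0365  -84.5068]
 [ 348.7032 -143.7993]
 [ 379.8604 -202.2323]
 [ 312.4223  249.6253]
 [ 312.5043  280.7923]]
```

View pics/w4.png

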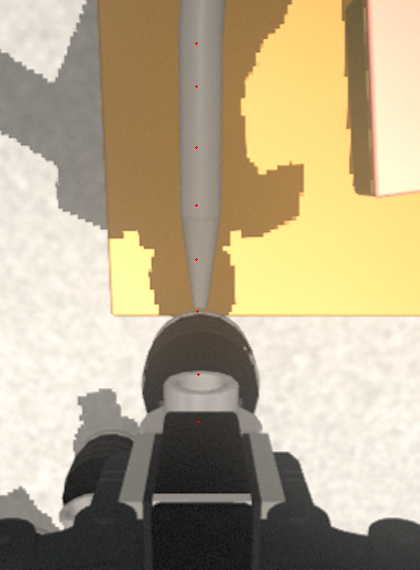

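The rod (crop column ~200.5) and the hub/stem (~200–201) line up sideways and in yaw. The tip is at (201,305). Next I'll thread on gently, watching the force.

```bash
python3 -m pendant '[[[0,5,0,0.5,0,0,0],[0,11,0,0.5,0,0,0],[0,17,0,0.5,0,0,0],[0,23,0,0.5,0,0,0],[0,28,0,0.5,0,0,0]]]'
python3 -m pendant '[[[0,3,0,0,0,0,0],[0,6,0,0,0,0,0],[0,9,0,0,0,0,0],[0,12,0,0,0,0,0],[0,12,0,0,0,0,0]]]'; python3 - <<'E'
from h import *
T=pose();print(T,ctrl.get_obs()["wrist_force"],ctrl.get_obs()["torque"])
im=ctrl.camera("wrist")[:,:,::-1]
a=cv2.resize(im[100:380,200:440],None,fx=1.5,fy=1.5);K,C=cam("scene");u=proj(K,C,T[:3,3]+[0,0,-.2])[0].astype(int);s=ctrl.camera("scene")[:,:,::-1]
b=cv2.resize(s[u[1]-50:u[1]+55,u[0]-52:u[0]+53],(420,420),interpolation=cv2.INTER_CUBIC)
cv2.imwrite("pics/w5.png",np.hstack([cv2.convertScaleAbs(a,alpha=1.4,beta=10),b]))
E
```

```text
time_s: 6.63
eef_pos: [0.4415, -0.0774, 0.3541]
eef_rot: [-0.0, 0.72, 0.694, 0.0]
wrist_force: [-0.1, 0.7, -1.7]
opening: 0.253
grasp_force: 59.3
time_s: 7.05
eef_pos: [0.4419, -0.0656, 0.3542]
eef_rot: [-0.0, 0.72, 0.694, 0.0]
wrist_force: [-0.3, 0.1, -3.0]
opening: 0.254
grasp_force: 59.3
[[ 0.0376  0.9993 -0.      0.4419]
 [ 0.9993 -0.0376  0.0002 -0.0656]
 [ 0.0002 -0.     -1.      0.3542]
 [ 0.      0.      0.      1.    ]] [-0.3185  0.1138 -2.9963] [ 0.0536 -0.0476  0.0068]
```

View pics/w5.png

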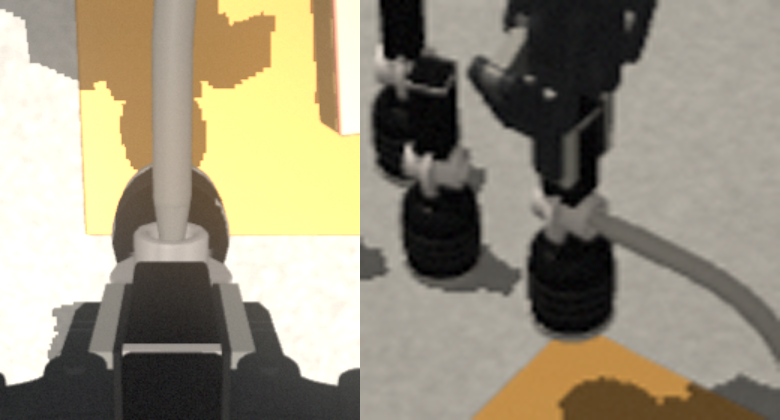

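The nose is inside the bore in both views, and no force shows. Continuing.

```bash
python3 -m pendant '[[[0,4,0,0,0,0,0],[0,8,0,0,0,0,0],[0,12,0,0,0,0,0],[0,16,0,0,0,0,0],[0,20,0,0,0,0,0]]]'
python3 -m pendant '[[[0,4,0,0,0,0,0],[0,8,0,0,0,0,0],[0,12,0,0,0,0,0],[0,12,0,0,0,0,0]]]'; python3 - <<'E'
from h import *
T=pose();print(T,ctrl.get_obs()["wrist_force"],ctrl.get_obs()["torque"])
print("rail",R.from_euler('z',.038).as_matrix()@(T[:3,3]-[.5645,-.001,.204])*1e3)
im=ctrl.camera("wrist")[:,:,::-1];cv2.imwrite("pics/w6.png",im)
E
```

```text
time_s: 7.57
eef_pos: [0.4426, -0.0456, 0.3542]
eef_rot: [-0.0, 0.72, 0.694, 0.0]
wrist_force: [0.5, 0.5, -2.5]
opening: 0.248
grasp_force: 59.3
time_s: 7.9
eef_pos: [0.4431, -0.0334, 0.3541]
eef_rot: [-0.0, 0.72, 0.694, 0.0]
wrist_force: [-0.0, 0.5, -3.2]
opening: 0.249
grasp_force: 59.3
[[ 0.0373  0.9993 -0.0001  0.4431]
 [ 0.9993 -0.0373  0.0003 -0.0334]
 [ 0.0003 -0.0001 -1.      0.3541]
 [ 0.      0.      0.      1.    ]] [-0.0082  0.4565 -3.1594] [0.0129 0.0429 0.0022]
rail [-120.1232  -36.9793  150.1445]
```

Threaded with no contact force; in the rail frame the bore is at (-120.1, -37, 150). Next the rest of the straight, then the arc, where each call of 0.196 rad uses the same rows.

```bash
cat > st.py <<'E'
from h import *
o=ctrl.get_obs();T=pose();Rr=R.from_euler('z',.038).as_matrix();b=Rr@(T[:3,3]-[.5645,-.001,.204])*1e3
ty=np.degrees(np.arctan2(*(Rr@T[:3,0])[[1,0]]));th=np.degrees(np.arctan2(b[1],-b[0]))
print("bore rail",b,"yaw",round(ty,2),"| r",round(np.hypot(*b[:2]),2),"theta",round(th,2),"ideal yaw",round(90-th,2),"| F tool",T[:3,:3].T@(o["wrist_force"]),"tq",T[:3,:3].T@o["torque"])
E
python3 -m pendant '[[[0,4,0,0,0,0,0],[0,8,0,0,0,0,0],[0,12,0,0,0,0,0],[0,16,0,0,0,0,0],[0,19,0,0,0,0,0]]]' | grep force
python3 -m pendant '[[[0,4,0,0,0,0,0],[0,8,0,0,0,0,0],[0,12,0,0,0,0,0],[0,16,0,0,0,0,0],[0,18,0,0,0,0,0]]]' | grep force; python3 st.py
python3 -m pendant '[[[0,4.7,0.1,0,0,0,0.0393],[0,9.4,0.4,0,0,0,0.0785],[0,14.1,0.8,0,0,0,0.1178],[0,18.8,1.5,0,0,0,0.1571],[0,23.4,2.3,0,0,0,0.1963]]]' | grep force
python3 st.py
```

```text
wrist_force: [0.3, 0.4, -2.8]
grasp_force: 59.3
wrist_force: [-0.0, -0.1, -2.0]
grasp_force: 59.3
bore rail [-120.0865   -0.1447  150.2036] yaw 90.02 | r 120.09 theta -0.07 ideal yaw 90.07 | F tool [-0.1    -0.0419  2.001 ] tq [ 0.0595  0.0677 -0.0204]
wrist_force: [1.0, -1.3, -2.2]
grasp_force: 59.3
bore rail [-117.5537   22.9301  150.3582] yaw 78.64 | r 119.77 theta 11.04 ideal yaw 78.96 | F tool [-1.0524  1.2376  2.1674] tq [-0.2296 -0.0036  0.0332]
```

Good. Continuing round the bend with the same rows.

```bash
python3 -m pendant '[[[0,4.7,0.1,0,0,0,0.0393],[0,9.4,0.4,0,0,0,0.0785],[0,14.1,0.8,0,0,0,0.1178],[0,18.8,1.5,0,0,0,0.1571],[0,23.4,2.3,0,0,0,0.1963]]]' | grep force
python3 st.py
python3 -m pendant '[[[0,4.7,0.1,0,0,0,0.0393],[0,9.4,0.4,0,0,0,0.0785],[0,14.1,0.8,0,0,0,0.1178],[0,18.8,1.5,0,0,0,0.1571],[0,23.4,2.3,0,0,0,0.1963]]]' | grep force
python3 st.py
```

```text
wrist_force: [-0.2, -0.5, -2.4]
grasp_force: 59.3
bore rail [-110.7659   45.4744  150.2935] yaw 67.4 | r 119.74 theta 22.32 ideal yaw 67.68 | F tool [-0.5121  0.0286  2.4245] tq [-0.0727 -0.021   0.0079]
wrist_force: [-0.7, -0.7, -2.2]
grasp_force: 59.3
bore rail [-99.7409  66.2692 150.1703] yaw 56.15 | r 119.75 theta 33.6 ideal yaw 56.4 | F tool [-0.9741 -0.1211  2.1789] tq [-0.0036  0.016   0.0259]
```

```bash
python3 -m pendant '[[[0,4.7,0.1,0,0,0,0.0393],[0,9.4,0.4,0,0,0,0.0785],[0,14.1,0.8,0,0,0,0.1178],[0,18.8,1.5,0,0,0,0.1571],[0,23.4,2.3,0,0,0,0.1963]]]' | grep force
python3 -m pendant '[[[0,0,0,0,0,0,0],[0,0,0,0,0,0,0]]]' | grep force
python3 st.py
python3 -m pendant '[[[0,4.7,0.1,0,0,0,0.0393],[0,9.4,0.4,0,0,0,0.0785],[0,14.1,0.8,0,0,0,0.1178],[0,18.8,1.5,0,0,0,0.1571],[0,23.4,2.3,0,0,0,0.1963]]]' | grep force
python3 st.py
```

```text
wrist_force: [-0.7, 1.1, -2.7]
grasp_force: 59.3
wrist_force: [-0.5, 0.4, -2.5]
grasp_force: 59.3
bore rail [-84.9602  84.2375 150.0795] yaw 45.1 | r 119.64 theta 44.76 ideal yaw 45.24 | F tool [-0.0757 -0.6004  2.5196] tq [-0.0245 -0.0021  0.0059]
wrist_force: [0.1, 0.1, -3.4]
grasp_force: 59.3
bore rail [-66.8262  99.001  150.1163] yaw 33.72 | r 119.44 theta 55.98 ideal yaw 34.02 | F tool [ 0.1564 -0.0797  3.359 ] tq [-0.0537 -0.0065  0.0441]
```

```bash
python3 -m pendant '[[[0,4.7,0,0,0,0,0.0393],[0,9.4,0.2,0,0,0,0.0785],[0,14.1,0.6,0,0,0,0.1178],[0,18.8,1.2,0,0,0,0.1571],[0,23.4,2.0,0,0,0,0.1963]]]' | grep force
python3 st.py
python3 -m pendant '[[[0,4.7,0.1,0,0,0,0.0393],[0,9.4,0.3,0,0,0,0.0785],[0,14.1,0.7,0,0,0,0.1178],[0,18.8,1.3,0,0,0,0.1571],[0,23.4,2.1,0,0,0,0.1963]]]' | grep force
python3 -m pendant '[[[0,0,0,0,0,0,0],[0,0,0,0,0,0,0]]]' | grep force
python3 st.py
```

```text
wrist_force: [-0.1, 0.2, -2.4]
grasp_force: 59.3
bore rail [-46.2214 110.2949 150.0897] yaw 22.47 | r 119.59 theta 67.26 ideal yaw 22.74 | F tool [-0.0386 -0.194   2.3702] tq [ 0.0039 -0.0454 -0.0495]
wrist_force: [0.3, 0.4, -2.0]
grasp_force: 59.3
wrist_force: [0.2, 0.4, -2.2]
grasp_force: 59.4
bore rail [-23.9273 117.2223 150.0186] yaw 11.37 | r 119.64 theta 78.46 ideal yaw 11.54 | F tool [ 0.269  -0.4057  2.2419] tq [0.0434 0.0294 0.0309]
```

```bash
python3 -m pendant '[[[0,4.7,0.1,0,0,0,0.0393],[0,9.4,0.3,0,0,0,0.0785],[0,14.1,0.7,0,0,0,0.1178],[0,18.8,1.3,0,0,0,0.1571],[0,23.6,2.1,0,0,0,0.1963]]]' | grep force
python3 -m pendant '[[[0,0,0,0,0,0,0],[0,0,0,0,0,0,0]]]' | grep force
python3 st.py
python3 -m pendant '[[[0,4,0,0,0,0,0],[0,8,0,0,0,0,0],[0,12,0,0,0,0,0],[0,16,0,0,0,0,0],[0,20,0,0,0,0,0]]]' | grep force
python3 -m pendant '[[[0,3,0,0,0,0,0],[0,6,0,0,0,0,0],[0,9,0,0,0,0,0],[0,12,0,0,0,0,0],[0,12,0,0,0,0,0]]]' | grep force
python3 st.py; python3 - <<'E'
from h import *
cv2.imwrite("pics/w7.png",ctrl.camera("wrist")[:,:,::-1])
E
```

```text
wrist_force: [-0.2, -0.3, -2.7]
grasp_force: 59.3
wrist_force: [-0.4, 0.4, -2.6]
grasp_force: 59.4
bore rail [ -0.5041 119.8273 150.0284] yaw 0.15 | r 119.83 theta 89.76 ideal yaw 0.24 | F tool [-0.363  -0.3454  2.6226] tq [ 0.0237 -0.0231 -0.048 ]
wrist_force: [0.1, -0.1, -2.6]
grasp_force: 59.3
wrist_force: [0.0, -0.2, -3.2]
grasp_force: 59.3
bore rail [ 32.2654 119.927  150.1765] yaw 0.02 | r 124.19 theta 105.06 ideal yaw -15.06 | F tool [0.025  0.2152 3.1682] tq [-0.0503  0.0242 -0.0199]
```

View pics/w7.png

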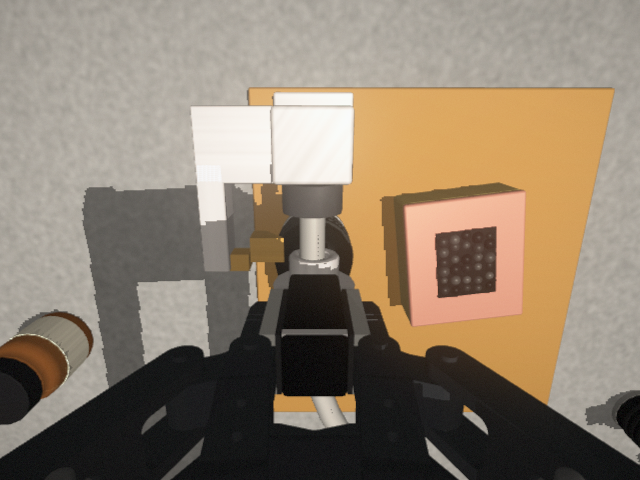

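The picture shows the hub front at (313,262), the collar at (313,200), and the latch tooth at (265,248) beside the rod, with about 18 mm to go. Next I'll advance by feel in small steps.

```bash
python3 -m pendant '[[[0,1.5,0,0,0,0,0],[0,3,0,0,0,0,0],[0,4.5,0,0,0,0,0],[0,6,0,0,0,0,0],[0,7,0,0,0,0,0]]]' | grep wrist; python3 st.py
python3 -m pendant '[[[0,0.7,0,0,0,0,0],[0,1.4,0,0,0,0,0],[0,2.1,0,0,0,0,0],[0,2.8,0,0,0,0,0],[0,3,0,0,0,0,0]]]' | grep wrist; python3 st.py
python3 -m pendant '[[[0,0.5,0,0,0,0,0],[0,1,0,0,0,0,0],[0,1.5,0,0,0,0,0],[0,2,0,0,0,0,0],[0,2,0,0,0,0,0]]]' | grep wrist; python3 st.py
```

```text
wrist_force: [-0.8, 0.0, -3.5]
bore rail [ 38.9277 119.9831 150.2496] yaw 0.02 | r 126.14 theta 107.98 ideal yaw -17.98 | F tool [-0.7547  0.0255  3.4542] tq [0.0537 0.0586 0.0575]
wrist_force: [-1.2, -0.5, -2.0]
bore rail [ 41.7757 119.9259 150.1576] yaw 0.03 | r 126.99 theta 109.21 ideal yaw -19.21 | F tool [-1.1779  0.5825  1.9591] tq [-0.1029 -0.1131 -0.0144]
wrist_force: [-5.1, -2.8, -2.4]
bore rail [ 43.3176 119.6032 149.6688] yaw 0.03 | r 127.21 theta 109.91 ideal yaw -19.91 | F tool [-4.9758  3.0286  2.4152] tq [-0.6421 -0.8681 -0.1191]
```

```bash
python3 -m pendant '[[[0,0.5,0,0,0,0,0],[0,1,0,0,0,0,0],[0,1.5,0,0,0,0,0],[0,2,0,0,0,0,0],[0,2,0,0,0,0,0]]]' | grep wrist; python3 st.py
python3 -m pendant '[[[0,0.5,0,0,0,0,0],[0,1,0,0,0,0,0],[0,1,0,0,0,0,0]]]' | grep wrist; python3 st.py
```

```text
wrist_force: [-7.2, -3.6, -0.8]
bore rail [ 44.7756 119.6239 149.3808] yaw 0.04 | r 127.73 theta 110.52 ideal yaw -20.52 | F tool [-7.0093  3.8693  0.882 ] tq [-0.6914 -1.4652 -0.1271]
wrist_force: [-8.3, -3.0, -0.6]
bore rail [ 45.5493 119.6796 149.2585] yaw 0.04 | r 128.05 theta 110.84 ideal yaw -20.84 | F tool [-8.1759  3.2929  0.6835] tq [-0.6727 -1.7375 -0.2122]
```

```bash
for i in 1; do python3 -m pendant '[[[0,0.5,0,0,0,0,0],[0,1,0,0,0,0,0],[0,1,0,0,0,0,0]]]' | grep wrist; done; python3 st.py
python3 -m pendant '[[[0,0.5,0,0,0,0,0],[0,1,0,0,0,0,0],[0,1,0,0,0,0,0]]]' | grep wrist; python3 st.py
python3 -m pendant '[[[0,0.5,0,0,0,0,0],[0,1,0,0,0,0,0],[0,1,0,0,0,0,0]]]' | grep wrist; python3 st.py
```

```text
wrist_force: [-8.6, -2.4, 0.3]
bore rail [ 46.3788 119.764  149.2165] yaw 0.05 | r 128.43 theta 111.17 ideal yaw -21.17 | F tool [-8.4866  2.7133 -0.2687] tq [-0.6304 -1.8631 -0.1914]
wrist_force: [-10.1, -2.3, 1.1]
bore rail [ 47.1328 119.8285 149.1037] yaw 0.06 | r 128.76 theta 111.47 ideal yaw -21.47 | F tool [-10.0137   2.6602  -1.0101] tq [-0.6179 -2.184  -0.228 ]
wrist_force: [-12.0, -2.6, 1.2]
bore rail [ 48.0167 119.8644 149.1075] yaw 0.06 | r 129.12 theta 111.83 ideal yaw -21.83 | F tool [-11.912    3.0816  -1.1149] tq [-0.6257 -2.2593 -0.2392]
```

```bash
python3 -m pendant '[[[0,0.5,0,0,0,0,0],[0,1,0,0,0,0,0],[0,1,0,0,0,0,0]]]' | grep wrist; python3 st.py
python3 -m pendant '[[[0,0.4,0,0,0,0,0],[0,0.8,0,0,0,0,0],[0,0.8,0,0,0,0,0]]]' | grep wrist; python3 st.py
```

```text
wrist_force: [-12.3, -2.4, 2.1]
bore rail [ 48.7844 119.9133 149.0323] yaw 0.07 | r 129.46 theta 112.14 ideal yaw -22.14 | F tool [-12.2007   2.9019  -2.0011] tq [-0.5998 -2.5776 -0.2524]
wrist_force: [-14.6, -2.9, 2.9]
bore rail [ 49.3928 119.9709 148.952 ] yaw 0.07 | r 129.74 theta 112.38 ideal yaw -22.38 | F tool [-14.5145   3.4274  -2.7555] tq [-0.6111 -2.836  -0.3078]
```

```bash
python3 -m pendant '[[[0,0.4,0,0,0,0,0],[0,0.8,0,0,0,0,0],[0,0.8,0,0,0,0,0]]]' | grep wrist; python3 st.py
```

```text
wrist_force: [-12.3, -2.6, 2.9]
bore rail [ 50.4093 119.9641 149.1257] yaw 0.07 | r 130.12 theta 112.79 ideal yaw -22.79 | F tool [-12.2623   3.0962  -2.8026] tq [-0.5843 -2.5055 -0.2276]
```

```bash
python3 -m pendant '[[[0,0.3,0,0,0,0,0],[0,0.6,0,0,0,0,0],[0,0.6,0,0,0,0,0]]]' | grep wrist; python3 st.py
```

```text
wrist_force: [-14.5, -2.0, 3.0]
bore rail [ 50.7881 119.9673 149.1293] yaw 0.07 | r 130.28 theta 112.95 ideal yaw -22.95 | F tool [-14.4782   2.4863  -2.858 ] tq [-0.5738 -2.8827 -0.2672]
```

```bash
python3 -m pendant '[[[0,0.3,0,0,0,0,0],[0,0.6,0,0,0,0,0],[0,0.6,0,0,0,0,0]]]' | grep wrist; python3 st.py
```

```text
wrist_force: [-14.4, -2.1, 3.1]
bore rail [ 51.3289 120.0007 149.1045] yaw 0.08 | r 130.52 theta 113.16 ideal yaw -23.16 | F tool [-14.3867   2.6231  -2.9337] tq [-0.6389 -2.9271 -0.2799]
```

```bash
python3 -m pendant '[[[0,0.3,0,0,0,0,0],[0,0.6,0,0,0,0,0],[0,0.6,0,0,0,0,0]]]' | grep wrist; python3 st.py
```

```text
wrist_force: [2.4, -2.5, -3.1]
bore rail [ 53.5507 119.727  149.7375] yaw 0.03 | r 131.16 theta 114.1 ideal yaw -24.1 | F tool [2.5387 2.4361 3.105 ] tq [-0.5416  0.5691  0.1357]
```

```bash
python3 -m pendant '[[[0,0.3,0,0,0,0,0],[0,0.6,0,0,0,0,0],[0,0.6,0,0,0,0,0]]]' | grep wrist; python3 st.py;  python3 - <<'E'
from h import *
im=ctrl.camera("wrist")[:,:,::-1];cv2.imwrite("pics/w8.png",cv2.convertScaleAbs(cv2.resize(im[150:350,200:400],None,fx=3,fy=3,interpolation=cv2.INTER_CUBIC),alpha=1.4))
E
```

```text
wrist_force: [-5.5, -0.7, -1.5]
bore rail [ 54.5137 120.0732 150.0044] yaw 0.02 | r 131.87 theta 114.42 ideal yaw -24.42 | F tool [-5.4254  0.8649  1.5224] tq [-0.1772 -0.9366  0.0034]
```

View pics/w8.png

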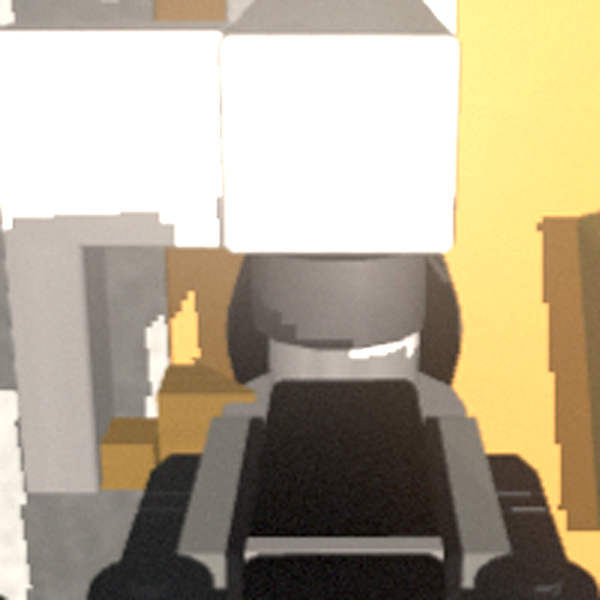

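The push fell from 14.4 N to none as the latch snapped, then rose against the stop. The picture shows the hub touching the collar at crop (345,345) and the tooth behind the disc at (205,420). One small push to confirm, then relax and release.

```bash
python3 -m pendant '[[[0,0.3,0,0,0,0,0],[0,0.5,0,0,0,0,0],[0,0.5,0,0,0,0,0]]]' | grep wrist; python3 st.py
python3 -m pendant '[[[0,-0.4,0,0,0,0,0],[0,-0.9,0,0,0,0,0],[0,-0.9,0,0,0,0,0]]]' | grep wrist; python3 st.py
```

```text
wrist_force: [-7.6, -0.7, 0.1]
bore rail [ 54.7649 120.1282 149.9805] yaw 0.03 | r 132.02 theta 114.51 ideal yaw -24.51 | F tool [-7.5981  0.9973 -0.1036] tq [-0.1727 -1.2956  0.0437]
wrist_force: [-3.1, -0.5, -2.6]
bore rail [ 54.2828 120.0926 149.9788] yaw 0.03 | r 131.79 theta 114.32 ideal yaw -24.32 | F tool [-3.0548  0.5675  2.5614] tq [-0.066  -0.696   0.0075]
```

```bash
python3 -m pendant '[[[0.35,0,0,0,0,0,0],[0.35,0,0,0,0,0,0],[0.35,0,0,0,0,0,0],[0.6,0,0,0,0,0,0],[0.6,0,0,0,0,0,0]]]'
python3 -m pendant '[[[0.6,0,0,-5,0,0,0],[0.6,0,0,-20,0,0,0],[0.6,0,0,-40,0,0,0],[0.6,0,0,-65,0,0,0],[0.6,0,0,-90,0,0,0]]]' | grep wrist
python3 -m pendant '[[[0.6,-20,0,-10,0,0,0],[0.6,-50,0,-20,0,0,0],[0.6,-70,0,-20,0,0,0],[0.6,-70,0,-20,0,0,0],[0.6,-70,0,-20,0,0,0]]]' | grep wrist
python3 - <<'E'
from h import *
K,C=cam("wrist");im=ctrl.camera("wrist")[:,:,::-1]
u=proj(K,C,railpts([.5645,-.001,-.038],np.array([[.05,.12]])))[0].astype(int);print(u)
a=im[max(u[1]-110,0):u[1]+110,u[0]-110:u[0]+110];s=ctrl.camera("scene")[:,:,::-1][235:335,280:400]
cv2.imwrite("pics/e.png",np.hstack([cv2.resize(a,(400,400)),cv2.resize(s,(400,400))]))
E
```

```text
time_s: 18.88
eef_pos: [0.6237, 0.1168, 0.3547]
eef_rot: [-0.0, 1.0, -0.019, 0.001]
wrist_force: [0.2, -0.5, -0.2]
opening: 0.597
grasp_force: 0.0
wrist_force: [-0.2, 0.1, 0.1]
wrist_force: [-0.7, 0.5, 0.2]
[315 133]
```

View pics/e.png

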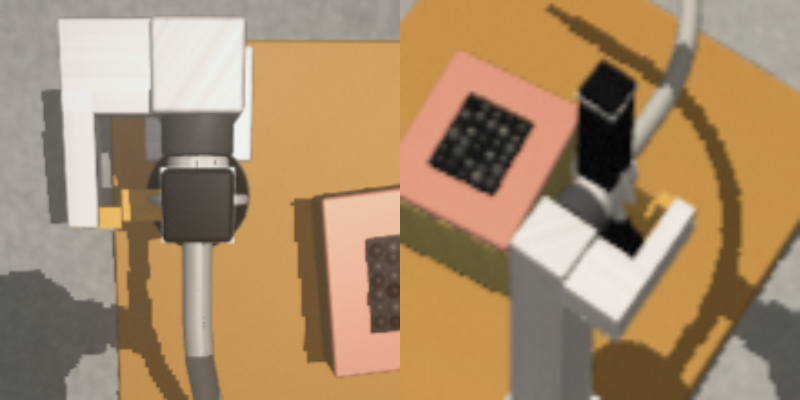

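The carriage hangs upright and released, its hub on the collar (left crop, 197,157) and the tooth at its disc (145,205). Both the force drop and the stop were felt, so I'm handing it in.

```bash
python3 -c "
from bench import ctrl
print(ctrl.get_obs()['time_s'],ctrl.hand_in())"
```

```text
the job is handed in; nothing more can be done
19.8167 None
```

I threaded the carriage onto the rod, slid it round the bend and pushed it past the latch to the stop collar, then released it and handed the job in at 19.8 s. The highest measured push was about 14.5 N; the hand-in returned no verdict.

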